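# Line up the condiments by height on the rack

### The job

Stand the steel tin, the salt shaker, the spice jar and the pepper mill upright on the four cork pads of the wooden condiment rack, one centred on each pad, in order of height: the tallest next to the tall end panel, stepping down to the shortest next to the low end panel. Do not tip any of them over, and leave the jam jar, the food tin and the mug where they stand.

Things in the scene. Friction and masses are not known exactly. Their poses are not given: they have to be found in the camera images.
- steel_tin: small plain round steel tin with a slightly wider lid with a dark ring on top, 62 mm high, 50 mm across the lid (top 20 mm), 47 mm across below; the shortest. Stands on the worktop. Origin: centre of the underside; z up its axis
- salt: salt shaker, clear and white glass-like body with a rounded pale grey perforated cap, 90 mm high, 44 mm across at its widest; second shortest. Stands on the worktop. Origin: centre of the underside; z up its axis
- spice_jar: slim straight round spice jar with a black lid with a blue spot (top 21 mm) and a dark blue and white label, 105 mm high, 41 mm across; second tallest. Stands on the worktop. Origin: centre of the underside; z up its axis
- mill: turned dark wood pepper mill, 170 mm high, 58 mm across at the foot; the round head (48 mm across, widest about 140 mm above the underside, does not turn) is the place to grip; a small 12 mm wide metal knob tops it from 158 to 170 mm. The tallest. Stands on the worktop. Origin: centre of the underside; z up its axis
- rack: fixed wooden rack: flat board 116 (x) by 376 (y) by 12 mm, an end panel at each end, a lip 10 mm high, 8 mm wide along the far (+x) edge. Four flat round cork pads, 66 mm across, level with the board's top (z = 12 mm), centres at x = 0, y = -120, -40, 40, 120 mm in the rack's frame. Origin: centre of the underside, on the worktop; y along the row, x away from the robot; turned up to 0.12 rad
- tall_end: the tall end panel of the rack, wood, 110 mm (x) by 14 mm (y) by 110 mm high, fixed upright on the board at one end or the other (y = +180 or -180 mm in the rack's frame). Origin: centre of its underside, on the board's top; axes as the rack's
- low_end: the low end panel of the rack, wood, 110 mm by 14 mm by 30 mm high, fixed on the board at the other end from the tall one. Origin: centre of its underside, on the board's top; axes as the rack's
- jam_jar: bystander, to be left alone: glass jar of red jam with a yellow-brown lid, 71 mm across, 110 mm high, loose, left of the rack. Origin: centre of the underside
- food_tin: bystander, to be left alone: blue, white and red labelled food tin, 75 mm across, 110 mm high, loose, right of the rack. Origin: centre of the underside
- mug: bystander, to be left alone: white mug with a brown inside and a handle, 78 by 110 mm over the handle, 97 mm high, loose, on the right. Origin: centre of the underside
Not all that is in view belongs to the job. Several things have the shape of the mill; the one meant has the colours described above. What is shaped like the spice_jar but orange is not meant.

How it is judged:
At the end, for the whole second after the job is handed in: Counted from the tall end panel to the low one stand: pepper mill, spice jar, salt shaker, steel tin, each within 13 mm of its pad's centre along and across the row, on the board (underside within 6 mm of its top), upright within 0.1 rad, released and at rest (x of steel_tin in the frame of rack between -0.013 and 0.013 m and z of steel_tin in the frame of rack between 0.006 and 0.018 m and angle between each of steel_tin, salt, spice_jar, mill's own z axis and vertical below 0.1 rad and linear speed of each of steel_tin, salt, spice_jar, mill below 0.02 m/s and angular speed of each of steel_tin, salt, spice_jar, mill below 0.3 rad/s and x of salt in the frame of rack between -0.013 and 0.013 m and z of salt in the frame of rack between 0.006 and 0.018 m and x of spice_jar in the frame of rack between -0.013 and 0.013 m and z of spice_jar in the frame of rack between 0.006 and 0.018 m and x of mill in the frame of rack between -0.013 and 0.013 m and z of mill in the frame of rack between 0.006 and 0.018 m and ((y of tall_end in the frame of rack above 0.1 m and y of steel_tin in the frame of rack between -0.133 and -0.107 m and y of salt in the frame of rack between -0.053 and -0.027 m and y of spice_jar in the frame of rack between 0.027 and 0.053 m and y of mill in the frame of rack between 0.107 and 0.133 m) or (y of tall_end in the frame of rack below -0.1 m and y of steel_tin in the frame of rack between 0.107 and 0.133 m and y of salt in the frame of rack between 0.027 and 0.053 m and y of spice_jar in the frame of rack between -0.053 and -0.027 m and y of mill in the frame of rack between -0.133 and -0.107 m))); the robot touches nothing.
It fails at once if one of the four things is tipped over (leans more than 0.6 rad) (angle between any of steel_tin, salt, spice_jar, mill's own z axis and vertical above 0.6 rad).
It fails at once if the jam jar is disturbed (moved more than 20 mm) (distance of jam_jar from where it was at the start of the episode above 0.02 m).
It fails at once if the food tin is disturbed (moved more than 20 mm) (distance of food_tin from where it was at the start of the episode above 0.02 m).
It fails at once if the mug is disturbed (moved more than 20 mm) (distance of mug from where it was at the start of the episode above 0.02 m).
It also fails if it takes over 99 s, if anything falls off the work surface, if the arm or the gripper's body presses on something with over 40 N, if the wrist force passes 120 N, or if a joint passes its speed limit or range.

### The arm

A 6-joint arm with a two-finger parallel gripper is mounted at the origin on a cart in front of the work surface, level with it; the furniture and walls round the work are solid. World frame = base frame: x ahead of the robot, y to its left, z up, the work surface at z = 0. Lengths are in m, angles in rad, forces in N, time in s.
With the tool pointing down it reaches from about 0.4 to 0.925 m from the base axis. Payload 12.5 kg.
Tool frame: the origin (TCP) lies at the very end of the fingers, on their centre line; the grasp point (between the pads) lies 19 mm behind it; x points along the fingers, y is the direction in which the jaws open and shut, and the axes are right-handed (so a half turn about x gives the same grasp; the last joint's range is limited). The gripper opens to 95 mm and grips with 3 to 60 N. Pads are 20 mm wide; open, the fingers measure 119 mm over their backs; the gripper's body (75 mm by 180 mm) begins 59 mm behind the grasp point.
Start: joints at [1.197, 0.491, 1.559, -0, 1.092, -0.106], TCP at [0.165, 0.603, 0.215] pointing down, gripper open.
Joint ranges: [-3.1, 3.1], [-0.84, 2.19], [0.05, 2.79], [-1.13, 4.28], [0.06, 2.93], [-2.69, 2.69]. Speed limits (rad/s): [2.22, 2.22, 2.79, 3.14, 3.14, 3.14].

### API

Orientations are given as [roll, pitch, yaw] about the fixed x, y, z axes, in that order (R = Rz(yaw) Ry(pitch) Rx(roll)).
In Python, from cell import bot, cams, nets gives the robot as it stands. The module is installed in compiled form; this text tells all that it offers.
- The arm moves only by the tool step_arm, never from a script. Its argument "steps" is one flat list of numbers, 7 for each row, row after row: the shift along the tool's x, y, z in m, then the turn, a rotation vector about the tool's x, y, z in degrees, then the opening, from 0 (shut) to 1 (fully open). In form: [x, y, z, ax, ay, az, grip, x, y, z, ax, ay, az, grip, ...]. A call has 1 to 20 rows; each row shifts and turns the pose as measured when the row begins, along the tool's axes as they then stand; what a row does not reach is not made up. A row lasts 1/10 s, in which the tool goes at most 50 mm and 8.59 degrees, less where a joint would pass 70% of its speed; a pose out of reach is approached as far as the arm can. A call with a gripper value outside its range is refused whole. The fingers move at their own pace and stop on an object; the grip force is fixed at half the most. Time passes only in rows, so rows that do not move let the fingers close. It gives the time, the measured TCP pose, the force and the opening at its end, in the units of the state.
- bot.get_obs(): the state, without advancing time (a new reading comes with each control period).
- cams.camera(name): name is "scene" or "top" or "wrist"; returns the picture (384x512x3 uint8, red, green, blue); there is no depth.
- cams.get_calibration(name): a dict with "mtx" (3x3 intrinsics, pixels), "dist_coeffs" ([k1, k2, p1, p2, k3] as OpenCV has them; the pictures are not rectified), "R" (3x3) and "t" (3): a world point X has camera coordinates R X + t. Camera axes: x right, y down, z forward; pixel columns grow to the right and rows downward; lengths in m; the calibration is good to about 2 mm. A picture is of the moment at which its call begins: read the wrist's pose just before it. get_calibration takes no time and is no camera call; for the wrist camera it gives the pose at the moment of the call.
- bot.finish_job(): hands the job in, once; it reports no verdict.
Trained networks look in the newest picture that a camera, given by its name, has taken for a name from the list of things; names that differ only in an ending like _2 or _b are one class to them, and where a whole thing is asked for, a point or a joint stands for the part that bears it (a point fixed in the world has none). Each returns a list of dicts, best first, with "confidence" (0 to 1); they miss things now and then, are a little off and sometimes report something else, mostly with a low value. They report only what shows in the picture. A call takes as long as a camera call. They do not tell look-alikes from the thing itself.
- nets.look_for(camera, target): "xyz" ([x, y, z] in m, in world coordinates, good to about 4 mm: the middle of the surface that is visible of it).
- nets.regions_of(camera, target): "region" (384x512 bool, what is visible of it).
- nets.place_of(camera, target): "xyz" ([x, y, z] in m, in world coordinates, good to about 4 mm: a listed point, or the origin of a listed thing).
The state is a dict: "t": time; "joints": joint angles; "qvel": joint speeds; "tau": joint torques, N m; "eef_pos": TCP position; "tool_rot": TCP orientation; "wrist_force": force on the tool from outside, world axes, zero at the start; "ft_torque": the same for the moment, N m; "width": finger opening in m.
Only numpy, scipy, OpenCV 4.12 (cv2) and the standard library are available. Lean on these libraries where they do the work, as an engineer would, in place of code of your own. Each camera call takes 0.05 s, during which the arm holds its last target. There are 200 camera calls.

## Working session

There is one attempt and no reset: what is moved stays moved. The work goes in short steps, Python scripts to look and compute and a tool call to move; the robot and the scene stay as the last step left them, time stands still between calls to the robot, and variables do not carry over. Pictures are saved under pics/ and viewed, about 12 in all and at most 16, crops included, and the job is handed in when it is done.

Besides the shell and the picture viewer there is one more tool, called after "Call:" as name(argument=value, ...) on one line, values as JSON. step_arm: Moves the arm, as the interface text tells. Its arguments: {"type":"object","properties":{"steps":{"type":"array"}},"required":["steps"]}

```bash
mkdir -p pics
cat > h.py <<'E'
import numpy as np,cv2
from cell import bot,cams,nets
def save(n,im): cv2.imwrite(f'pics/{n}.png',im[...,::-1])
def show(o=None):
    o=o or bot.get_obs(); print('t',round(o['t'],2),'pos',np.round(o['eef_pos'],4),'rot',np.round(o['tool_rot'],3),'w',round(o['width'],4))
E
python3 - <<'E'
from h import *
show(); print(bot.get_obs())
a=cams.camera('scene'); b=cams.camera('top')
save('s0',a); save('t0',b)
for c in ['top','scene']:
  for n in ['steel_tin','salt','spice_jar','mill','rack','tall_end','low_end','jam_jar','food_tin','mug']:
    try: print(c,n,[(np.round(d['xyz'],3).tolist(),round(d['confidence'],2)) for d in nets.place_of(c,n)][:5])
    except Exception as e: print(c,n,e)
E
```

```text
t 0.0 pos [0.1653 0.6025 0.214 ] rot [-1.675  1.57  -1.943] w 0.095
{'t': 0.0, 'joints': array([ 1.19741761e+00,  4.91572301e-01,  1.55947930e+00, -1.32026041e-06,
        1.09171265e+00, -1.05572712e-01]), 'qvel': array([ 0.00173706, -0.00047278, -0.00216779,  0.00114993,  0.00024494,
        0.00088394]), 'tau': array([-6.99496013e-04, -6.12645221e+01, -2.58168232e+01,  6.92623411e-02,
        4.82288003e-02, -1.21557200e-04]), 'eef_pos': array([0.16525098, 0.60248613, 0.21404356]), 'tool_rot': array([-1.67536963,  1.56962472, -1.94317503]), 'wrist_force': array([-0.98011777, -0.69300898,  0.22717172]), 'ft_torque': array([-0.03507531, -0.02538954,  0.00303744]), 'width': 0.0950352979758438}
top steel_tin [([0.43, 0.261, 0.0], 0.8)]
top salt [([0.438, -0.238, -0.003], 0.58)]
top spice_jar [([0.448, 0.166, 0.001], 0.71), ([0.456, 0.081, -0.001], 0.51), ([0.433, 0.26, 0.002], 0.28)]
top mill [([0.351, -0.124, -0.001], 0.84), ([0.467, -0.094, -0.002], 0.7), ([0.396, -0.003, 0.002], 0.66), ([0.618, -0.037, 0.001], 0.19)]
top rack [([0.623, -0.037, 0.001], 0.95)]
top tall_end [([0.637, 
[... 228 characters left out ...]
ene steel_tin [([0.438, 0.26, -0.001], 0.49)]
scene salt [([0.44, -0.242, -0.0], 0.65)]
scene spice_jar [([0.451, 0.166, -0.003], 0.81), ([0.457, 0.084, 0.002], 0.62)]
scene mill [([0.463, -0.098, -0.003], 0.86), ([0.4, -0.004, -0.001], 0.58), ([0.352, -0.121, -0.0], 0.58)]
scene rack [([0.62, -0.039, 0.001], 0.55)]
scene tall_end [([0.64, 0.141, 0.016], 0.94)]
scene low_end [([0.612, -0.217, 0.011], 0.63), ([0.621, -0.041, 0.003], 0.24)]
scene jam_jar [([0.626, 0.362, 0.001], 0.74), ([0.439, 0.258, 0.003], 0.5), ([0.621, -0.04, 0.004], 0.18), ([0.637, 0.14, 0.011], 0.17)]
scene food_tin [([0.659, -0.373, -0.0], 0.95), ([0.637, 0.14, 0.013], 0.56)]
scene mug [([0.433, -0.446, -0.005], 0.74)]
```

Run:
```python
import cv2,numpy as np
a=cv2.imread('pics/s0.png');b=cv2.imread('pics/t0.png')
cv2.imwrite('pics/t0b.png',cv2.resize(b,(800,600)));cv2.imwrite('pics/s0b.png',cv2.resize(a,(800,600)))
from h import *
c=cams.get_calibration('wrist');T=bot.get_obs();print('wrist cam pos',-c['R'].T@c['t'],'fwd',c['R'][2])
```

```text
wrist cam pos [0.08399    0.62532491 0.38478176] fwd [ 0.28541826 -0.07879892 -0.95515818]
```

View pics/t0b.png

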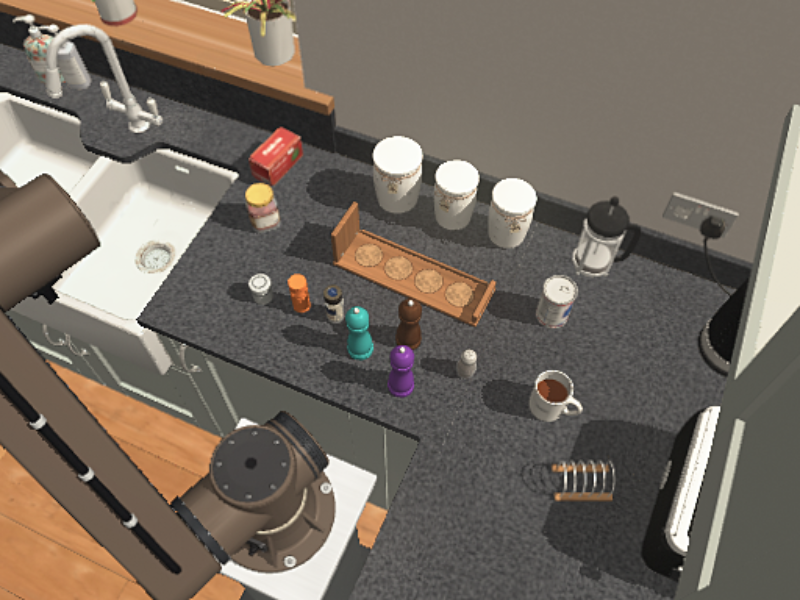

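View pics/s0b.png

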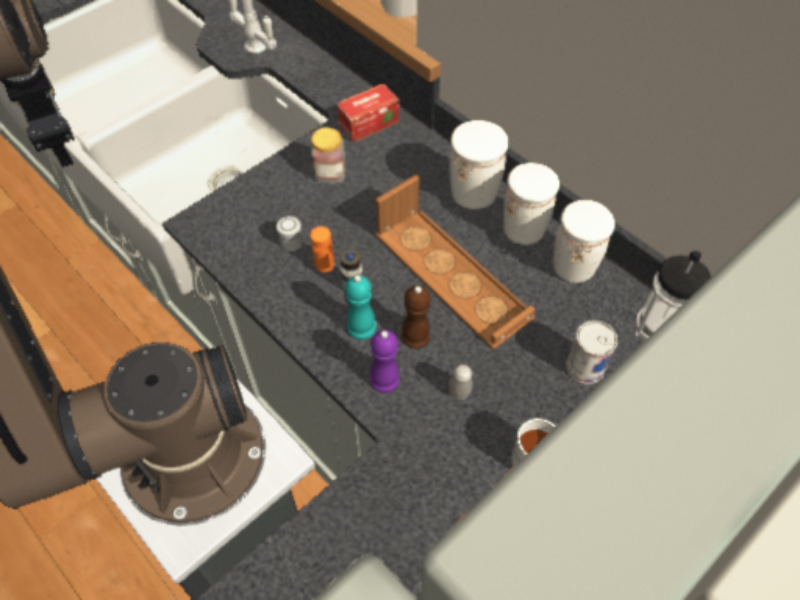

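The top view (800x600) shows the tin at (260,288), the blue and white spice jar at (334,305) and the brown mill at (408,323). The salt is at (468,362). The rack has its tall panel on the left (345,235), which is +y. The decoys are orange at (299,293), teal at (359,332) and purple at (401,370). The scene view agrees with this.

```bash
cat >> h.py <<'E'
from scipy.spatial.transform import Rotation as Ro
def R(): return Ro.from_euler('xyz',bot.get_obs()['tool_rot']).as_matrix()
def go(p,yaw=None):
    """shift (tool axes) to TCP target p, turn (deg) to make tool vertical with jaw axis at yaw from world x"""
    o=bot.get_obs();M=R();show(o)
    print('shift tool mm',np.round(M.T@(np.array(p)-o['eef_pos'])*1000,1))
    if yaw is not None:
        best=None
        for s in(1,-1):
            y=s*np.array([np.cos(yaw),np.sin(yaw),0]);x=np.array([0,0,-1.]);T=np.c_[x,y,np.cross(x,y)]
            r=np.degrees(Ro.from_matrix(M.T@T).as_rotvec())
            if best is None or np.linalg.norm(r)<np.linalg.norm(best[0]): best=(r,T)
        print('turn',np.round(best[0],1),'shift in turned axes mm',np.round(best[1].T@(np.array(p)-o['eef_pos'])*1000,1))
E
python3 - <<'E'
from h import *
print(np.round(R(),3)); go([.434,.26,.215],-.07)
c=cams.get_calibration('wrist');o=bot.get_obs();print('cam in tool',R().T@(-c['R'].T@c['t']-o['eef_pos']),'fwd',R().T@c['R'][2])
# canister front edges: base pixels in top image(800x600) -> z=0
c=cams.get_calibration('top')
for u,v in [(398,211),(455,227),(508,245)]:
    p=cv2.undistortPoints(np.array([[[u*.64,v*.64]]]),c['mtx'],c['dist_coeffs'])[0,0]
    d=c['R'].T@np.r_[p,1];C=-c['R'].T@c['t'];print(C-d*C[2]/d[2])
E
```

```text
[[ 0.     0.265  0.964]
 [ 0.     0.964 -0.265]
 [-1.     0.     0.   ]]
t 1.1 pos [0.1654 0.6028 0.2147] rot [1.553 1.571 1.285] w 0.0948
shift tool mm [  -0.4 -259.5  349.8]
turn [78.7 -0.  -0. ] shift in turned axes mm [-3.000e-01  2.920e+02  3.231e+02]
cam in tool [-0.17011066  0.00025814 -0.08444404] fwd [ 9.55158872e-01 -6.03277405e-04  2.96093170e-01]
[0.78956062 0.07242441 0.        ]
[ 0.80039918 -0.0768483   0.        ]
[ 8.01514428e-01 -2.15264059e-01  2.22044605e-16]
```

Call:
step_arm(steps=[-0.005, 0, 0, 7.87, 0, 0, 1, -0.005, 0, 0, 7.87, 0, 0, 1, -0.005, 0, 0, 7.87, 0, 0, 1, -0.005, 0, 0, 7.87, 0, 0, 1, -0.005, 0, 0, 7.87, 0, 0, 1, -0.005, 0, 0, 7.87, 0, 0, 1, 0, 0, 0, 7.87, 0, 0, 1, 0, 0, 0, 7.87, 0, 0, 1, 0, 0, 0, 7.87, 0, 0, 1, 0, 0, 0, 7.87, 0, 0, 1, 0, 0.03, 0.033, 0, 0, 0, 1, 0, 0.03, 0.033, 0, 0, 0, 1, 0, 0.03, 0.033, 0, 0, 0, 1, 0, 0.03, 0.033, 0, 0, 0, 1, 0, 0.03, 0.033, 0, 0, 0, 1, 0, 0.03, 0.033, 0, 0, 0, 1, 0, 0.03, 0.033, 0, 0, 0, 1, 0, 0.03, 0.033, 0, 0, 0, 1, 0, 0.03, 0.033, 0, 0, 0, 1, 0, 0.03, 0.033, 0, 0, 0, 1])

```text
t: 3.1
eef_pos: [0.4261, 0.2271, 0.2459]
tool_rot: [2.44, 1.567, 0.746]
wrist_force: [0.2, 0.7, 0.3]
width: 0.0947
```

```bash
cat >> h.py <<'E'
def look(name,pic=None,zs=(),cam='wrist'):
    im=cams.camera(cam)
    if pic: save(pic,im)
    r=nets.place_of(cam,name); print(name,[(np.round(d['xyz'],4).tolist(),round(d['confidence'],2)) for d in r][:4]); return im
E
python3 - <<'E'
from h import *
im=look('steel_tin','w1'); go([.434,.26,.25],-.07)
p=nets.place_of('wrist','steel_tin')[0]['xyz']; p[2]=.033; go(p,-.07); print(bot.get_obs()['joints'])
E
```

```text
steel_tin [([0.4331, 0.2609, -0.0046], 0.72)]
t 3.2 pos [0.4279 0.2252 0.2458] rot [2.233 1.567 0.535] w 0.0952
shift tool mm [ -4.2   1.7 -35.3]
turn [-3.3 -0.1 -0.2] shift in turned axes mm [ -4.2   3.7 -35.1]
t 3.25 pos [0.4265 0.2269 0.2457] rot [2.471 1.568 0.773] w 0.0953
shift tool mm [212.8   1.8 -34.1]
turn [-3.3 -0.1 -0.1] shift in turned axes mm [212.7   4.2 -34.4]
[3.51259351e-01 2.52715098e-01 1.85520578e+00 1.46614120e-03
 1.03086738e+00 4.77547630e-01]
```

View pics/w1.png

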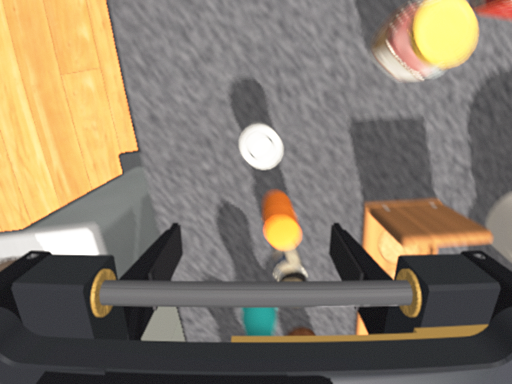

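The wrist view shows the tin lid at (262,147), with the orange decoy at (282,225). The network agrees with this position.

Call:
step_arm(steps=[0, 0.002, -0.017, -3.3, 0, 0, 1, 0.01, 0.002, -0.017, 0, 0, 0, 1, 0.03, 0, 0, 0, 0, 0, 1, 0.03, 0, 0, 0, 0, 0, 1, 0.03, 0, 0, 0, 0, 0, 1, 0.03, 0, 0, 0, 0, 0, 1, 0, 0, 0, 0, 0, 0, 1, 0, 0, 0, 0, 0, 0, 1])

```text
t: 4.05
eef_pos: [0.4308, 0.2775, 0.1089]
tool_rot: [2.492, 1.565, 0.872]
wrist_force: [0.3, -0.7, -0.1]
width: 0.0954
```

```bash
cat >> h.py <<'E'
def ray(cam,u,v,z):
    c=cams.get_calibration(cam);p=cv2.undistortPoints(np.array([[[u,v]]],float),c['mtx'],c['dist_coeffs'])[0,0]
    d=c['R'].T@np.r_[p,1];C=-c['R'].T@c['t'];return C+d*(z-C[2])/d[2]
def proj(cam,X):
    c=cams.get_calibration(cam);return cv2.projectPoints(np.array([X],float),cv2.Rodrigues(c['R'])[0],c['t'],c['mtx'],c['dist_coeffs'])[0][0,0]
E
python3 - <<'E'
from h import *
im=look('steel_tin','w2')
for d in nets.regions_of('wrist','steel_tin')[:1]:
    v,u=np.nonzero(d['region']);print('bbox',u.min(),u.max(),v.min(),v.max())
print(proj('wrist',[.4345,.2605,.062]));go([.4345,.2605,.033],-.07)
E
```

```text
steel_tin [([0.4365, 0.2612, -0.0017], 0.93)]
bbox 230 290 184 256
[260.16069341 231.14800664]
t 4.2 pos [0.4315 0.2767 0.1101] rot [2.35  1.563 0.729] w 0.0951
shift tool mm [77.   3.4 16.5]
turn [ 1.1 -0.3 -0.3] shift in turned axes mm [77.1  4.1 16. ]
```

View pics/w2.png

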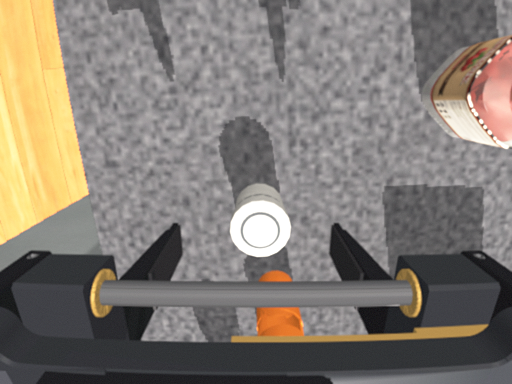

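The lid centre is at (260,230), which matches the projection of my estimate (260,231).

Call:
step_arm(steps=[0, 0.002, 0.008, 0, 0, 0, 1, 0, 0.002, 0.008, 0, 0, 0, 1, 0, 0, 0, 0, 0, 0, 1, 0, 0, 0, 0, 0, 0, 1, 0, 0, 0, 0, 0, 0, 1])

```text
t: 4.7
eef_pos: [0.4364, 0.2591, 0.1134]
tool_rot: [2.212, 1.557, 0.589]
wrist_force: [-0.3, 0.9, -1.0]
width: 0.0953
```

Run:
```python
from h import *
go([.435,.2607,.033],-.07)
```

```text
t 4.7 pos [0.4364 0.2591 0.1134] rot [2.212 1.557 0.589] w 0.0953
shift tool mm [80.4 -2.4 -0.8]
turn [ 1.  -0.5 -0.6] shift in turned axes mm [80.4 -1.5 -1.5]
```

Call:
step_arm(steps=[0.02, -0.001, -0.001, 0, 0, 0, 1, 0.02, 0, 0, 0, 0, 0, 1, 0.02, 0, 0, 0, 0, 0, 1, 0.01, 0, 0, 0, 0, 0, 1, 0.005, 0, 0, 0, 0, 0, 1, 0, 0, 0, 0, 0, 0, 1, 0, 0, 0, 0, 0, 0, 1])

```text
t: 5.4
eef_pos: [0.4379, 0.2615, 0.0377]
tool_rot: [2.178, 1.553, 0.555]
wrist_force: [-0.5, -0.5, 0.6]
width: 0.095
```

Call:
step_arm(steps=[0.005, 0, 0, 0, -0.4, -0.5, 1, 0, 0, 0, 0, 0, 0, 0, 0, 0, 0, 0, 0, 0, 0, 0, 0, 0, 0, 0, 0, 0, 0, 0, 0, 0, 0, 0, 0, 0, 0, 0, 0, 0, 0, 0, 0, 0, 0, 0, 0, 0, 0])

```text
t: 6.1
eef_pos: [0.4387, 0.262, 0.0342]
tool_rot: [2.035, 1.562, 0.412]
wrist_force: [-0.4, 0.2, 0.8]
width: 0.0523
```

Run:
```python
from h import *
go([.613,-.158,.25],-.07)
```

```text
t 6.1 pos [0.4387 0.262  0.0342] rot [2.035 1.562 0.412] w 0.0523
shift tool mm [-215.8  197.7  409.4]
turn [ 1.  -0.2 -0.5] shift in turned axes mm [-215.8  203.2  406.7]
```

Call:
step_arm(steps=[0, 0, 0, 1, 0, -0.3, 0, 0, 0, 0, 0, 0, 0, 0, -0.02, 0, 0, 0, 0, 0, 0, -0.04, 0, 0, 0, 0, 0, 0, -0.04, 0, 0, 0, 0, 0, 0, -0.04, 0, 0, 0, 0, 0, 0, -0.04, 0, 0, 0, 0, 0, 0, -0.01, 0, 0, 0, 0, 0, 0, 0, 0, 0, 0, 0, 0, 0, 0, 0, 0, 0, 0, 0, 0])

```text
t: 7.1
eef_pos: [0.4373, 0.2605, 0.2292]
tool_rot: [-2.287, 1.568, 2.353]
wrist_force: [-0.1, -0.2, -1.9]
width: 0.0488
```

Run:
```python
from h import *
go([.613,-.158,.25],-.07)
```

```text
t 7.1 pos [0.4373 0.2605 0.2292] rot [-2.287  1.568  2.353] w 0.0488
shift tool mm [-22.  205.6 404.6]
turn [-0.2 -0.1  0.1] shift in turned axes mm [-20.8 204.5 405.2]
```

Call:
step_arm(steps=[-0.004, 0.0185, 0.02, 0, 0, 0, 0, -0.004, 0.0185, 0.02, 0, 0, 0, 0, -0.004, 0.0185, 0.02, 0, 0, 0, 0, -0.004, 0.0185, 0.02, 0, 0, 0, 0, -0.004, 0.0185, 0.02, 0, 0, 0, 0, 0, 0.0185, 0.02, 0, 0, 0, 0, 0, 0.0185, 0.02, 0, 0, 0, 0, 0, 0.0185, 0.02, 0, 0, 0, 0, 0, 0.0185, 0.02, 0, 0, 0, 0, 0, 0, 0, 0, 0, 0, 0, 0, 0, 0, 0, 0, 0, 0, 0, 0, 0, 0, 0, 0, 0])

```text
t: 8.3
eef_pos: [0.5897, 0.0607, 0.2228]
tool_rot: [-1.45, 1.531, -3.092]
wrist_force: [-0.7, 0.6, -0.9]
width: 0.0488
```

Run:
```python
from h import *
look('rack','w3');
for n in ['rack','tall_end','low_end']: print(n,[(np.round(d['xyz'],4).tolist(),round(d['confidence'],2)) for d in nets.place_of('wrist',n)[:2]])
go([.613,-.158,.25],-.07)
```

```text
rack [([0.6246, -0.043, -0.0003], 0.76)]
rack [([0.6246, -0.043, -0.0003], 0.76)]
tall_end [([0.6336, 0.1403, 0.0139], 0.72), ([0.4645, -0.0998, -0.0032], 0.42)]
low_end [([0.6165, -0.217, 0.008], 0.44)]
t 8.55 pos [0.5901 0.0609 0.2243] rot [-1.444  1.534 -3.086] w 0.0488
shift tool mm [-26.1  37.5 216.8]
turn [-0.1  0.3  2.1] shift in turned axes mm [-25.7  38.1 216.8]
```

View pics/w3.png

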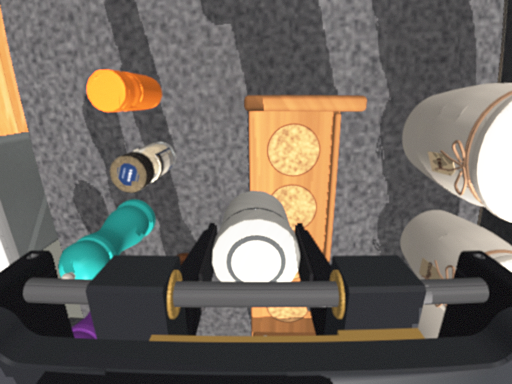

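The wrist view shows the tin held between the fingers. Cork pad 1 is at (293,151) and pad 2 at (292,207), and the tall panel is on the +y side. I'll turn those pixels into world points.

Run:
```python
from h import *
print(ray('wrist',293.5,150.5,.012),ray('wrist',293,207,.012))
im=cams.camera('top');save('t1',im)
c=cams.get_calibration('top')
for s in(.12,.04,-.04,-.12):
    X=np.array([.6218+.0698*s,-.0385+.9976*s,.012]);print(X,proj('top',X),proj('wrist',X))
u,v=proj('top',[.6218,-.0385,.012]).astype(int);save('t1c',cv2.resize(im[v-50:v+50,u-70:u+70],None,fx=5.6,fy=5.6,interpolation=cv2.INTER_CUBIC));print(u-70,v-50)
```

```text
[0.63293777 0.08002011 0.012     ] [0.62969567 0.00174233 0.012     ]
[0.630176 0.081212 0.012   ] [235.59720896 163.28975576] [291.2492344  149.63987146]
[0.624592 0.001404 0.012   ] [254.51891313 171.53429991] [289.22509167 207.34352774]
[ 0.619008 -0.078404  0.012   ] [273.85008181 179.96093898] [287.28213531 258.40762355]
[ 0.613424 -0.158212  0.012   ] [293.59325019 188.57101768] [285.44908447 303.36910814]
194 125
```

View pics/t1c.png

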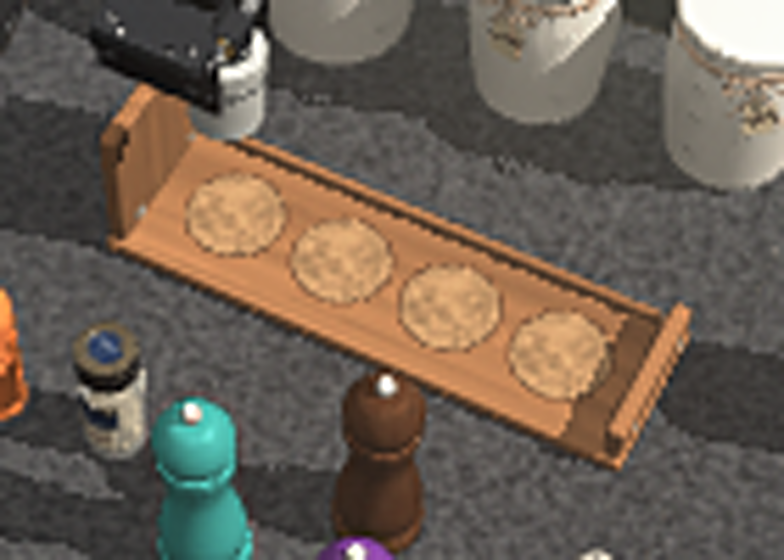

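The top crop shows all four pads clear, at (235,214), (342,261), (450,307) and (557,354). I'll convert these and fit the row.

Run:
```python
from h import *
P=np.array([ray('top',194+u/5.6-.4,125+v/5.6-.4,.012) for u,v in[(235,214),(342,261),(450,307),(557,354)]]);print(np.round(P,4))
s=np.array([.12,.04,-.04,-.12]);print(np.polyfit(s,P[:,0],1),np.polyfit(s,P[:,1],1))
```

```text
[[ 0.6321  0.0822  0.012 ]
 [ 0.6262  0.0015  0.012 ]
 [ 0.6213 -0.0779  0.012 ]
 [ 0.6157 -0.1553  0.012 ]]
[0.06761131 0.62381151] [ 0.9898427 -0.0373645]
```

Call:
step_arm(steps=[0, 0.005, 0.02, 0, 0, 0.7, 0, 0, 0.005, 0.027, 0, 0.2, 0.7, 0, 0, 0.005, 0.027, 0, 0, 0.7, 0, 0, 0.005, 0.027, 0, 0, 0, 0, 0, 0.005, 0.027, 0, 0, 0, 0, 0, 0.005, 0.027, 0, 0, 0, 0, 0.02, 0.005, 0.02, 0, 0, 0, 0, 0.03, 0.005, 0.012, 0, 0, 0, 0, 0.02, 0, 0, 0, 0, 0, 0, 0, 0, 0, 0, 0, 0, 0, 0, 0, 0, 0, 0, 0, 0, 0, 0, 0, 0, 0, 0, 0])

```text
t: 9.8
eef_pos: [0.6195, -0.133, 0.1581]
tool_rot: [1.343, 1.559, -0.293]
wrist_force: [0.5, 0.5, -0.8]
width: 0.0487
```

Run:
```python
from h import *
go([.616,-.156,.0475],-.068)
```

```text
t 9.8 pos [ 0.6195 -0.133   0.1581] rot [ 1.343  1.559 -0.293] w 0.0487
shift tool mm [110.6  -3.2  22.9]
turn [ 0.1  0.2 -0.7] shift in turned axes mm [110.6  -1.9  23.2]
```

Call:
step_arm(steps=[0.01, -0.001, 0.012, 0, 0.2, -0.6, 0, 0.02, -0.001, 0.011, 0, 0, 0, 0, 0.02, 0, 0, 0, 0, 0, 0, 0.02, 0, 0, 0, 0, 0, 0, 0.01, 0, 0, 0, 0, 0, 0, 0, 0, 0, 0, 0, 0, 0, 0, 0, 0, 0, 0, 0, 0, 0, 0, 0, 0, 0, 0, 0])

```text
t: 10.6
eef_pos: [0.6186, -0.1596, 0.0805]
tool_rot: [1.383, 1.562, -0.251]
wrist_force: [1.1, -0.3, 0.3]
width: 0.0488
```

Run:
```python
from h import *
go([.616,-.156,.0475],-.068)
```

```text
t 10.6 pos [ 0.6186 -0.1596  0.0805] rot [ 1.383  1.562 -0.251] w 0.0488
shift tool mm [32.9 -3.1 -3.5]
turn [ 0.3  0.1 -0.5] shift in turned axes mm [33.  -2.9 -3.4]
```

Call:
step_arm(steps=[0.01, -0.002, -0.002, 0, 0.1, -0.5, 0, 0.01, -0.001, -0.001, 0, 0, 0, 0, 0.008, 0, 0, 0, 0, 0, 0, 0.003, 0, 0, 0, 0, 0, 0, 0, 0, 0, 0, 0, 0, 0, 0, 0, 0, 0, 0, 0, 0])

```text
t: 11.2
eef_pos: [0.6163, -0.156, 0.048]
tool_rot: [1.274, 1.57, -0.359]
wrist_force: [-0.1, -0.3, -0.5]
width: 0.049
```

Run:
```python
from h import *
go([.616,-.156,.0465],-.068); print(bot.get_obs()['wrist_force'])
```

```text
t 11.2 pos [ 0.6163 -0.156   0.048 ] rot [ 1.274  1.57  -0.359] w 0.049
shift tool mm [ 1.5 -0.3 -0. ]
turn [ 0.3  0.  -0. ] shift in turned axes mm [ 1.5 -0.3 -0. ]
[-0.11612888 -0.32589155 -0.46206159]
```

Lower 1 mm, release and go up. Then on toward the salt at (0.439,-0.240).

Call:
step_arm(steps=[0.0015, 0, 0, 0, 0, 0, 0, 0, 0, 0, 0, 0, 0, 0, 0, 0, 0, 0, 0, 0, 1, 0, 0, 0, 0, 0, 0, 1, 0, 0, 0, 0, 0, 0, 1, 0, 0, 0, 0, 0, 0, 1, -0.01, 0, 0, 0, 0, 0, 1, -0.02, 0, 0, 0, 0, 0, 1, -0.03, 0, 0, 0, 0, 0, 1, -0.03, 0, 0, 0, 0, 0, 1, -0.03, 0, 0, 0, 0, 0, 1, 0, 0, 0, 0, 0, 0, 1, 0, 0, 0, 0, 0, 0, 1])

```text
t: 12.5
eef_pos: [0.6163, -0.1561, 0.1759]
tool_rot: [1.283, 1.567, -0.35]
wrist_force: [0.4, -0.2, -0.2]
width: 0.095
```

View pics/w4.png

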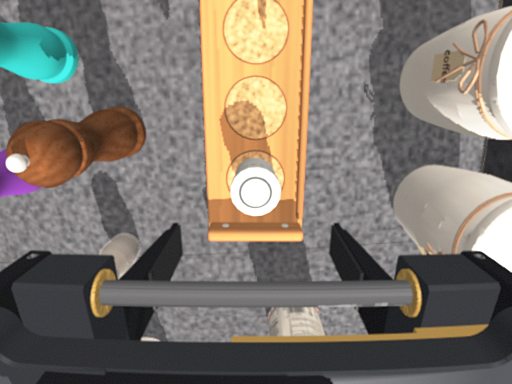

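The tin stands centred on its pad: tin at (255,193), pad edges at 227 and 285. The next pads are at (256,107) and (256,29). I'll go to the salt.

Call:
step_arm(steps=[-0.005, -0.019, 0.011, 0, 0, 0, 1, -0.005, -0.019, 0.011, 0, 0, 0, 1, 0, -0.019, 0.011, 0, 0, 0, 1, 0, -0.019, 0.011, 0, 0, 0, 1, 0, -0.019, 0.011, 0, 0, 0, 1, 0, -0.019, 0.011, 0, 0, 0, 1, 0, -0.019, 0.011, 0, 0, 0, 1, 0, -0.019, 0.01, 0, 0, 0, 1, 0, 0, 0, 0, 0, 0, 1, 0, 0, 0, 0, 0, 0, 1, 0, 0, 0, 0, 0, 0, 1])

```text
t: 13.8
eef_pos: [0.4513, -0.234, 0.1755]
tool_rot: [-2.044, 1.556, 2.607]
wrist_force: [0.6, 0.0, 0.1]
width: 0.095
```

Run:
```python
from h import *
look('salt','w5')
for d in nets.regions_of('wrist','salt')[:1]:
    v,u=np.nonzero(d['region']);print('bbox',u.min(),u.max(),v.min(),v.max())
print(proj('wrist',[.440,-.24,.09]));go([.440,-.24,.04],-.068)
```

```text
salt [([0.4456, -0.2391, -0.0004], 0.89), ([0.4666, -0.0968, -0.0008], 0.38)]
bbox 230 267 167 219
[245.08780583 205.03255014]
t 13.95 pos [ 0.4514 -0.2339  0.1756] rot [-2.041  1.556  2.61 ] w 0.095
shift tool mm [135.7  -9.2   7.7]
turn [ 0.4 -0.4  0.8] shift in turned axes mm [135.6 -11.    6.9]
```

View pics/w5.png

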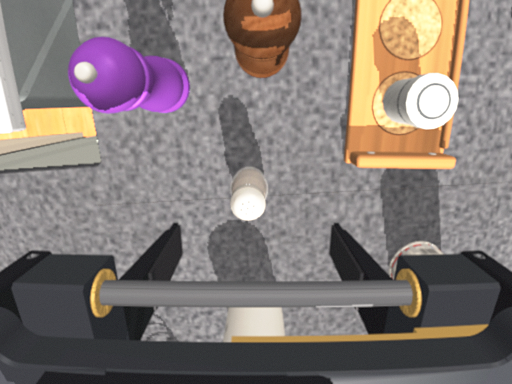

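The salt cap is at (248,203), and the estimate projects to (245,205), so the x correction is +2 mm.

Call:
step_arm(steps=[0.02, -0.005, 0.003, 0, -0.4, 0.8, 1, 0.02, -0.004, 0.002, 0, 0, 0, 1, 0.03, 0, 0, 0, 0, 0, 1, 0.02, 0, 0, 0, 0, 0, 1, 0.02, 0, 0, 0, 0, 0, 1, 0, 0, 0, 0, 0, 0, 1, 0, 0, 0, 0, 0, 0, 1, 0, 0, 0, 0, 0, 0, 1])

```text
t: 14.75
eef_pos: [0.446, -0.2374, 0.0634]
tool_rot: [1.086, 1.565, -0.541]
wrist_force: [0.4, 0.6, 0.6]
width: 0.0951
```

Run:
```python
from h import *
go([.442,-.239,.03],-.068)
```

```text
t 14.75 pos [ 0.446  -0.2374  0.0634] rot [ 1.086  1.565 -0.541] w 0.0951
shift tool mm [33.4 -4.1  1.8]
turn [ 0.7  0.2 -0.3] shift in turned axes mm [33.4 -3.9  1.9]
```

Call:
step_arm(steps=[0.015, -0.002, 0.001, 0.5, 0.2, -0.3, 1, 0.012, -0.002, 0, 0, 0, 0, 1, 0.005, 0, 0, 0, 0, 0, 1, 0, 0, 0, 0, 0, 0, 1, 0, 0, 0, 0, 0, 0, 0, 0, 0, 0, 0, 0, 0, 0, 0, 0, 0, 0, 0, 0, 0, 0, 0, 0, 0, 0, 0, 0, 0, 0, 0, 0, 0, 0, 0, 0, 0, 0, 0, 0, 0, 0, 0, 0, 0, 0, 0, 0, 0, 0, 0, 0, 0, 0, 0, 0])

```text
t: 15.95
eef_pos: [0.4436, -0.2394, 0.0326]
tool_rot: [1.118, 1.565, -0.52]
wrist_force: [-0.7, -0.5, 0.6]
width: 0.0403
```

Run:
```python
from h import *
go([.6213,-.078,.2],-.068)
```

```text
t 15.95 pos [ 0.4436 -0.2394  0.0326] rot [ 1.118  1.565 -0.52 ] w 0.0403
shift tool mm [-166.9  167.4 -172.5]
turn [ 0.1  0.1 -0.3] shift in turned axes mm [-167.4  166.3 -173.1]
```

Call:
step_arm(steps=[-0.02, 0, 0, 0, 0, -0.2, 0, -0.04, 0, 0, 0, 0, 0, 0, -0.04, 0, 0, 0, 0, 0, 0, -0.03, 0, 0, 0, 0, 0, 0, 0, 0.02, -0.021, 0, 0, 0, 0, 0, 0.02, -0.021, 0, 0, 0, 0, 0, 0.02, -0.021, 0, 0, 0, 0, 0, 0.02, -0.021, 0, 0, 0, 0, 0, 0.02, -0.021, 0, 0, 0, 0, 0, 0.02, -0.021, 0, 0, 0, 0, 0, 0.02, -0.021, 0, 0, 0, 0, 0, 0.015, -0.015, 0, 0, 0, 0, 0, 0, 0, 0, 0, 0, 0, 0, 0, 0, 0, 0, 0, 0, 0, 0, 0, 0, 0, 0, 0])

```text
t: 17.45
eef_pos: [0.6133, -0.0817, 0.1663]
tool_rot: [-1.167, 1.569, -2.806]
wrist_force: [1.3, 0.6, -1.5]
width: 0.0401
```

Run:
```python
from h import *
go([.6213,-.078,.0455],-.068)
```

```text
t 17.45 pos [ 0.6133 -0.0817  0.1663] rot [-1.167  1.569 -2.806] w 0.0401
shift tool mm [120.7   8.   -4.3]
turn [-0.   0.   0.1] shift in turned axes mm [120.8   7.8  -4.2]
```

Call:
step_arm(steps=[0.01, 0.004, -0.002, 0, 0, 0, 0, 0.03, 0.004, -0.002, 0, 0, 0, 0, 0.03, 0, 0, 0, 0, 0, 0, 0.015, 0, 0, 0, 0, 0, 0, 0, 0, 0, 0, 0, 0, 0, 0, 0, 0, 0, 0, 0, 0, 0, 0, 0, 0, 0, 0, 0])

```text
t: 18.15
eef_pos: [0.6203, -0.082, 0.0777]
tool_rot: [-0.465, 1.57, -2.11]
wrist_force: [0.2, 0.1, -0.8]
width: 0.0402
```

Run:
```python
from h import *
go([.6213,-.078,.0455],-.068)
```

```text
t 18.15 pos [ 0.6203 -0.082   0.0777] rot [-0.465  1.57  -2.11 ] w 0.0402
shift tool mm [32.2  0.7 -4. ]
turn [-0.4  0.1  0. ] shift in turned axes mm [32.2  0.7 -4. ]
```

Call:
step_arm(steps=[0.012, 0, -0.002, 0, 0, 0, 0, 0.01, 0.001, -0.002, 0, 0, 0, 0, 0.006, 0, 0, 0, 0, 0, 0, 0.002, 0, 0, 0, 0, 0, 0, 0, 0, 0, 0, 0, 0, 0, 0, 0, 0, 0, 0, 0, 0])

```text
t: 18.75
eef_pos: [0.6225, -0.0779, 0.047]
tool_rot: [1.005, 1.568, -0.64]
wrist_force: [-0.2, 0.7, -1.2]
width: 0.0403
```

Run:
```python
from h import *
go([.6213,-.078,.0446],-.068)
```

```text
t 18.75 pos [ 0.6225 -0.0779  0.047 ] rot [ 1.005  1.568 -0.64 ] w 0.0403
shift tool mm [ 2.3 -1.2  0.2]
turn [-0.4  0.1 -0.1] shift in turned axes mm [ 2.4 -1.2  0.2]
```

Call:
step_arm(steps=[0.0022, 0, 0, 0, 0, 0, 0, 0, 0, 0, 0, 0, 0, 0, 0, 0, 0, 0, 0, 0, 1, 0, 0, 0, 0, 0, 0, 1, 0, 0, 0, 0, 0, 0, 1, 0, 0, 0, 0, 0, 0, 1, 0, 0, 0, 0, 0, 0, 1, -0.01, 0, 0, 0, 0, 0, 1, -0.02, 0, 0, 0, 0, 0, 1, -0.03, 0, 0, 0, 0, 0, 1, -0.04, 0, 0, 0, 0, 0, 1, -0.04, 0, 0, 0, 0, 0, 1, 0, 0, 0, 0, 0, 0, 1, 0, 0, 0, 0, 0, 0, 1, 0, 0, 0, 0, 0, 0, 1])

```text
t: 20.25
eef_pos: [0.622, -0.0777, 0.1947]
tool_rot: [1.203, 1.565, -0.442]
wrist_force: [-0.3, -0.5, 0.3]
width: 0.0952
```

Run:
```python
from h import *
look('salt','w6'); look('spice_jar')
print(proj('wrist',[.6213,-.078,.102]))
go([.457,.083,.2],-.068)
```

```text
salt [([0.626, -0.0793, 0.0103], 0.72)]
spice_jar []
[254.94953594 195.71892072]
t 20.45 pos [ 0.6218 -0.0777  0.1936] rot [ 1.094  1.567 -0.551] w 0.0954
shift tool mm [  -7.3 -176.3 -148. ]
turn [-0.4  0.1 -0.2] shift in turned axes mm [  -6.4 -175.3 -149.1]
```

View pics/w6.png

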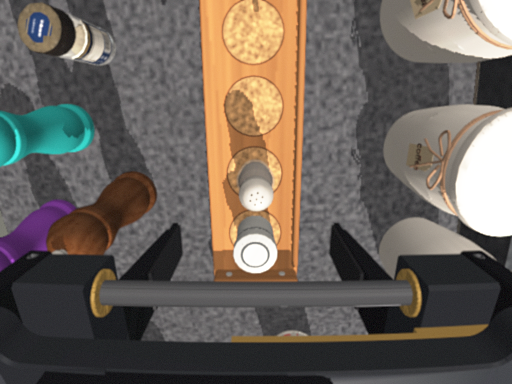

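The salt stands centred on its pad, with its cap at (256,195). The free pads are at (254,106) and (253,31). I'll go to the jar.

Call:
step_arm(steps=[-0.002, -0.017, -0.0145, 0, 0, 0, 1, -0.002, -0.017, -0.0145, 0, 0, 0, 1, -0.002, -0.017, -0.0145, 0, 0, 0, 1, -0.002, -0.017, -0.0145, 0, 0, 0, 1, 0, -0.017, -0.0145, 0, 0, 0, 1, 0, -0.017, -0.0145, 0, 0, 0, 1, 0, -0.017, -0.0145, 0, 0, 0, 1, 0, -0.017, -0.0145, 0, 0, 0, 1, 0, -0.017, -0.0145, 0, 0, 0, 1, 0, -0.012, -0.012, 0, 0, 0, 1, 0, 0, 0, 0, 0, 0, 1, 0, 0, 0, 0, 0, 0, 1, 0, 0, 0, 0, 0, 0, 1])

```text
t: 21.75
eef_pos: [0.4605, 0.0817, 0.1935]
tool_rot: [-1.425, 1.559, -3.071]
wrist_force: [0.1, -0.6, -0.9]
width: 0.0949
```

Run:
```python
from h import *
look('spice_jar','w7');print(proj('wrist',[.457,.083,.105]));go([.457,.083,.073],-.068)
```

```text
spice_jar [([0.4553, 0.0798, 0.0018], 0.91), ([0.4481, 0.1642, -0.0028], 0.89)]
[252.91815347 195.08845808]
t 21.85 pos [0.4605 0.0815 0.1935] rot [-1.427  1.56  -3.074] w 0.0949
shift tool mm [120.5  -2.3  -1.4]
turn [-0.5  0.1  0.6] shift in turned axes mm [120.5  -3.6  -1.2]
```

View pics/w7.png

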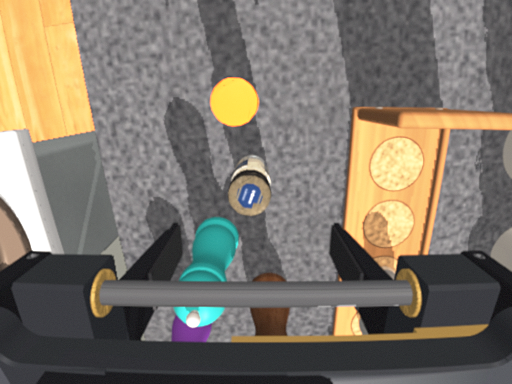

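The jar lid with its blue spot is at (250,196), so x ≈ 0.455.

Call:
step_arm(steps=[0.02, -0.003, 0, 0, 0, 0.6, 1, 0.03, -0.002, 0, 0, 0, 0, 1, 0.03, 0, 0, 0, 0, 0, 1, 0.015, 0, 0, 0, 0, 0, 1, 0, 0, 0, 0, 0, 0, 1, 0, 0, 0, 0, 0, 0, 1, 0, 0, 0, 0, 0, 0, 1])

```text
t: 22.55
eef_pos: [0.4591, 0.0792, 0.0966]
tool_rot: [1.251, 1.567, -0.4]
wrist_force: [0.1, 0.7, -0.3]
width: 0.0952
```

Run:
```python
from h import *
go([.455,.082,.071],-.068)
```

```text
t 22.55 pos [0.4591 0.0792 0.0966] rot [ 1.251  1.567 -0.4  ] w 0.0952
shift tool mm [25.6 -4.4 -2.5]
turn [-0.7  0.1 -0.2] shift in turned axes mm [25.6 -4.3 -2.5]
```

Call:
step_arm(steps=[0.012, -0.002, -0.001, -0.6, 0, 0, 1, 0.01, -0.002, -0.001, 0, 0, 0, 1, 0.003, 0, 0, 0, 0, 0, 1, 0, 0, 0, 0, 0, 0, 1, 0, 0, 0, 0, 0, 0, 0, 0, 0, 0, 0, 0, 0, 0, 0, 0, 0, 0, 0, 0, 0, 0, 0, 0, 0, 0, 0, 0, 0, 0, 0, 0, 0, 0, 0, 0, 0, 0, 0, 0, 0, 0, 0, 0, 0, 0, 0, 0, 0, 0, 0, 0, 0, 0, 0, 0, 0, 0, 0, 0, 0, 0, 0])

```text
t: 23.85
eef_pos: [0.4578, 0.0814, 0.0748]
tool_rot: [1.52, 1.559, -0.121]
wrist_force: [-1.2, 0.2, -0.3]
width: 0.0411
```

Run:
```python
from h import *
go([.6267,.0017,.2],-.068)
```

```text
t 23.85 pos [0.4578 0.0814 0.0748] rot [ 1.52   1.559 -0.121] w 0.0411
shift tool mm [-123.2  175.5   67.7]
turn [-0.1  0.  -0.7] shift in turned axes mm [-125.2  173.9   68.1]
```

Call:
step_arm(steps=[-0.02, 0, 0, 0, 0, 0, 0, -0.035, 0, 0, 0, 0, 0, 0, -0.035, 0, 0, 0, 0, 0, 0, -0.02, 0, 0, 0, 0, 0, 0, 0, 0.017, 0.0065, 0, 0, 0, 0, 0, 0.017, 0.0065, 0, 0, 0, 0, 0, 0.017, 0.0065, 0, 0, 0, 0, 0, 0.017, 0.0065, 0, 0, 0, 0, 0, 0.017, 0.0065, 0, 0, 0, 0, 0, 0.017, 0.0065, 0, 0, 0, 0, 0, 0.017, 0.0065, 0, 0, 0, 0, 0, 0.017, 0.0065, 0, 0, 0, 0, 0, 0.017, 0.0065, 0, 0, 0, 0, 0, 0.01, 0.004, 0, 0, 0, 0, 0, 0, 0, 0, 0, 0, 0, 0, 0, 0, 0, 0, 0, 0, 0, 0, 0, 0, 0, 0, 0])

```text
t: 25.55
eef_pos: [0.6168, 0.0055, 0.1876]
tool_rot: [1.306, 1.568, -0.335]
wrist_force: [-0.1, -0.1, -0.5]
width: 0.0409
```

Run:
```python
from h import *
go([.6267,.0017,.0878],-.068)
```

```text
t 25.55 pos [0.6168 0.0055 0.1876] rot [ 1.306  1.568 -0.335] w 0.0409
shift tool mm [99.9  9.8  3. ]
turn [-0.1  0.  -0.2] shift in turned axes mm [99.8 10.1  3.1]
```

Call:
step_arm(steps=[0.015, 0.005, 0.001, 0, 0, 0, 0, 0.025, 0.005, 0.001, 0, 0, 0, 0, 0.02, 0, 0, 0, 0, 0, 0, 0.01, 0, 0, 0, 0, 0, 0, 0, 0, 0, 0, 0, 0, 0, 0, 0, 0, 0, 0, 0, 0, 0, 0, 0, 0, 0, 0, 0])

```text
t: 26.25
eef_pos: [0.6263, 0.0039, 0.1138]
tool_rot: [1.374, 1.567, -0.265]
wrist_force: [-0.1, -0.7, -0.5]
width: 0.0412
```

Run:
```python
from h import *
go([.6267,.0017,.0878],-.068)
```

```text
t 26.25 pos [0.6263 0.0039 0.1138] rot [ 1.374  1.567 -0.265] w 0.0412
shift tool mm [26.   0.4  2.2]
turn [ 0.   0.  -0.2] shift in turned axes mm [26.   0.5  2.2]
```

Call:
step_arm(steps=[0.01, 0, 0.001, 0, 0, 0, 0, 0.008, 0, 0.001, 0, 0, 0, 0, 0.005, 0, 0, 0, 0, 0, 0, 0, 0, 0, 0, 0, 0, 0, 0, 0, 0, 0, 0, 0, 0, 0, 0, 0, 0, 0, 0, 0])

```text
t: 26.85
eef_pos: [0.6269, 0.0016, 0.0905]
tool_rot: [1.446, 1.564, -0.193]
wrist_force: [-0.2, -0.8, -1.9]
width: 0.0406
```

Run:
```python
from h import *
go([.6267,.0017,.0868],-.068)
```

```text
t 26.85 pos [0.6269 0.0016 0.0905] rot [ 1.446  1.564 -0.193] w 0.0406
shift tool mm [ 3.7 -0.3 -0.1]
turn [-0.   0.  -0.4] shift in turned axes mm [ 3.7 -0.2 -0.1]
```

Call:
step_arm(steps=[0.002, 0, 0, 0, 0, 0, 0, 0.0015, 0, 0, 0, 0, 0, 0, 0, 0, 0, 0, 0, 0, 0, 0, 0, 0, 0, 0, 0, 0, 0, 0, 0, 0, 0, 0, 1, 0, 0, 0, 0, 0, 0, 1, 0, 0, 0, 0, 0, 0, 1, 0, 0, 0, 0, 0, 0, 1, 0, 0, 0, 0, 0, 0, 1, -0.01, 0, 0, 0, 0, 0, 1, -0.02, 0, 0, 0, 0, 0, 1, -0.04, 0, 0, 0, 0, 0, 1, -0.045, 0, 0, 0, 0, 0, 1, -0.045, 0, 0, 0, 0, 0, 1, 0, 0, 0, 0, 0, 0, 1, 0, 0, 0, 0, 0, 0, 1, 0, 0, 0, 0, 0, 0, 1])

```text
t: 28.55
eef_pos: [0.6256, 0.0019, 0.258]
tool_rot: [1.481, 1.561, -0.158]
wrist_force: [0.3, 0.1, 0.4]
width: 0.0945
```

Run:
```python
from h import *
look('spice_jar','w8')
print(proj('wrist',[.6267,.0017,.117]))
for n in ['salt','mill']: print(n,[(np.round(d['xyz'],4).tolist(),round(d['confidence'],2)) for d in nets.place_of('wrist',n)[:4]])
go([.466,-.096,.26],-.068)
```

```text
spice_jar [([0.446, 0.168, -0.001], 0.84), ([0.6255, 0.0041, 0.0161], 0.66)]
[255.97735815 181.87190212]
salt [([0.6231, -0.0781, 0.0096], 0.77)]
mill [([0.3521, -0.121, 0.0001], 0.76), ([0.4646, -0.0975, -0.0007], 0.61), ([0.4001, -0.004, -0.0005], 0.61)]
t 28.75 pos [0.6254 0.0019 0.2567] rot [ 1.459  1.563 -0.18 ] w 0.0949
shift tool mm [  -4.4 -152.3  108.5]
turn [-0.   0.  -0.4] shift in turned axes mm [  -3.3 -152.4  108.5]
```

View pics/w8.png

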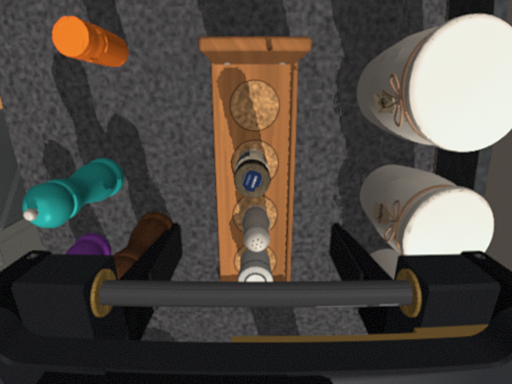

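The jar stands upright on pad 2, with its lid at (252,181), about 3 mm off centre. The last pad is at (254,105). I'll go to the brown mill.

Call:
step_arm(steps=[0, -0.016, 0.0112, 0, 0, 0, 1, 0, -0.016, 0.0112, 0, 0, 0, 1, 0, -0.016, 0.0112, 0, 0, 0, 1, 0, -0.016, 0.0112, 0, 0, 0, 1, 0, -0.016, 0.0112, 0, 0, 0, 1, 0, -0.016, 0.0112, 0, 0, 0, 1, 0, -0.016, 0.0112, 0, 0, 0, 1, 0, -0.016, 0.0112, 0, 0, 0, 1, 0, -0.016, 0.0112, 0, 0, 0, 1, 0, 0, 0, 0, 0, 0, 1, 0, 0, 0, 0, 0, 0, 1, 0, 0, 0, 0, 0, 0, 1])

```text
t: 29.95
eef_pos: [0.468, -0.0911, 0.2471]
tool_rot: [-1.802, 1.562, 2.843]
wrist_force: [0.1, -0.6, 0.1]
width: 0.095
```

Run:
```python
from h import *
print(proj('wrist',[.632,.0815,.012]))
look('mill','w9');print(proj('wrist',[.466,-.096,.17]),proj('wrist',[.466,-.096,.0]));go([.466,-.096,.121],-.068)
```

```text
[377.98214667  22.5964292 ]
mill [([0.3527, -0.1234, -0.0014], 0.96), ([0.399, -0.005, 0.0026], 0.68), ([0.466, -0.0983, -0.0045], 0.63)]
[254.5697193  206.03770066] [255.9852709  166.09707733]
t 30.05 pos [ 0.4681 -0.091   0.2471] rot [-1.801  1.562  2.844] w 0.0953
shift tool mm [126.1  -0.7   5.4]
turn [ 0.  -0.1  0.5] shift in turned axes mm [126.1  -1.7   5.1]
```

View pics/w9.png

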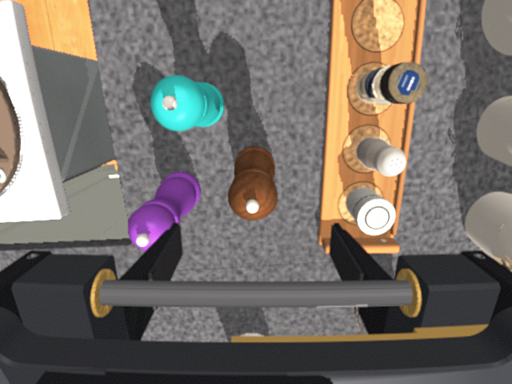

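The brown mill's knob is at (252,206) against a prediction of (255,206), so x ≈ 0.4645. Pad 1 matches: seen at (378,24), predicted (378,23). Descending on the mill.

Call:
step_arm(steps=[0.02, -0.002, 0.003, 0, 0, 0.5, 1, 0.03, -0.001, 0.002, 0, 0, 0, 1, 0.03, 0, 0, 0, 0, 0, 1, 0.015, 0, 0, 0, 0, 0, 1, 0, 0, 0, 0, 0, 0, 1, 0, 0, 0, 0, 0, 0, 1, 0, 0, 0, 0, 0, 0, 1])

```text
t: 30.75
eef_pos: [0.4683, -0.0943, 0.1499]
tool_rot: [1.9, 1.567, 0.265]
wrist_force: [0.9, 0.1, 0.1]
width: 0.0952
```

Run:
```python
from h import *
go([.4645,-.0965,.121],-.068)
```

```text
t 30.75 pos [ 0.4683 -0.0943  0.1499] rot [1.9   1.567 0.265] w 0.0952
shift tool mm [28.9 -3.7  2.5]
turn [ 0.2 -0.1 -0.2] shift in turned axes mm [28.9 -3.6  2.4]
```

Call:
step_arm(steps=[0.012, -0.002, 0.001, 0, 0, -0.2, 1, 0.01, -0.002, 0.001, 0, 0, 0, 1, 0.005, 0, 0, 0, 0, 0, 1, 0, 0, 0, 0, 0, 0, 1, 0, 0, 0, 0, 0, 0, 0, 0, 0, 0, 0, 0, 0, 0, 0, 0, 0, 0, 0, 0, 0, 0, 0, 0, 0, 0, 0, 0, 0, 0, 0, 0, 0, 0, 0, 0, 0, 0, 0, 0, 0, 0, 0, 0, 0, 0, 0, 0, 0, 0, 0, 0, 0, 0, 0, 0])

```text
t: 31.95
eef_pos: [0.465, -0.0964, 0.1229]
tool_rot: [1.595, 1.567, -0.039]
wrist_force: [-0.1, 0.5, -0.9]
width: 0.0474
```

Run:
```python
from h import *
go([.55,.08,.2],-.068)
```

```text
t 31.95 pos [ 0.465  -0.0964  0.1229] rot [ 1.595  1.567 -0.039] w 0.0474
shift tool mm [ -76.8   74.  -181.5]
turn [ 0.3 -0.  -0.2] shift in turned axes mm [ -77.1   72.8 -181.8]
```

Call:
step_arm(steps=[-0.02, 0, 0, 0, 0, 0, 0, -0.03, 0, 0, 0, 0, 0, 0, -0.04, 0, 0, 0, 0, 0, 0, -0.04, 0, 0, 0, 0, 0, 0, -0.03, 0, 0, 0, 0, 0, 0, 0, 0, 0, 0, 0, 0, 0, 0, 0, 0, 0, 0, 0, 0])

```text
t: 32.65
eef_pos: [0.4632, -0.096, 0.2876]
tool_rot: [3.11, 1.569, 1.476]
wrist_force: [-0.3, -0.5, -1.8]
width: 0.0477
```

Run:
```python
from h import *
go([.632,.0815,.27],-.068)
```

```text
t 32.65 pos [ 0.4632 -0.096   0.2876] rot [3.11  1.569 1.476] w 0.0477
shift tool mm [  17.8  157.2 -187.9]
turn [ 0.3 -0.1 -0. ] shift in turned axes mm [  17.6  156.4 -188.6]
```

Call:
step_arm(steps=[0, 0.015, -0.018, 0, 0, 0, 0, 0, 0.015, -0.018, 0, 0, 0, 0, 0, 0.015, -0.018, 0, 0, 0, 0, 0, 0.015, -0.018, 0, 0, 0, 0, 0, 0.015, -0.018, 0, 0, 0, 0, 0, 0.015, -0.018, 0, 0, 0, 0, 0, 0.015, -0.018, 0, 0, 0, 0, 0, 0.013, -0.016, 0, 0, 0, 0, 0, 0.01, -0.012, 0, 0, 0, 0, 0, 0.006, -0.008, 0, 0, 0, 0, 0, 0, 0, 0, 0, 0, 0, 0, 0, 0, 0, 0, 0, 0, 0, 0, 0, 0, 0, 0, 0, 0, 0, 0, 0, 0, 0, 0, 0])

```text
schema error: expected a multiple of 7 numbers
```

Run:
```python
from h import *
go([.632,.0815,.136],-.068)
```

```text
t 32.65 pos [ 0.4632 -0.096   0.2876] rot [3.11  1.569 1.476] w 0.0477
shift tool mm [ 151.8  157.2 -187.7]
turn [ 0.3 -0.1 -0. ] shift in turned axes mm [ 151.6  156.4 -188.6]
```

Call:
step_arm(steps=[0, 0.015, -0.018, 0, 0, 0, 0, 0, 0.015, -0.018, 0, 0, 0, 0, 0, 0.015, -0.018, 0, 0, 0, 0, 0, 0.015, -0.018, 0, 0, 0, 0, 0, 0.015, -0.018, 0, 0, 0, 0, 0, 0.015, -0.018, 0, 0, 0, 0, 0, 0.015, -0.018, 0, 0, 0, 0, 0, 0.013, -0.016, 0, 0, 0, 0, 0, 0.01, -0.012, 0, 0, 0, 0, 0, 0.006, -0.008, 0, 0, 0, 0, 0, 0, 0, 0, 0, 0, 0, 0, 0, 0, 0, 0, 0, 0, 0, 0, 0, 0, 0, 0, 0])

```text
t: 33.95
eef_pos: [0.6077, 0.0627, 0.2687]
tool_rot: [-1.63, 1.544, 3.016]
wrist_force: [0.2, -0.1, -1.0]
width: 0.0479
```

Run:
```python
from h import *
go([.632,.0815,.136],-.068)
```

```text
t 33.95 pos [0.6077 0.0627 0.2687] rot [-1.63   1.544  3.016] w 0.0479
shift tool mm [132.1  26.5 -20.1]
turn [ 0.1 -0.1  1.5] shift in turned axes mm [132.7  23.  -20.4]
```

Call:
step_arm(steps=[0, 0.006, -0.007, 0, 0, 0.8, 0, 0, 0.008, -0.007, 0, 0, 0.7, 0, 0.01, 0.006, -0.005, 0, 0, 0, 0, 0.01, 0.003, -0.001, 0, 0, 0, 0, 0.01, 0, 0, 0, 0, 0, 0, 0, 0, 0, 0, 0, 0, 0, 0, 0, 0, 0, 0, 0, 0, 0, 0, 0, 0, 0, 0, 0])

```text
t: 34.75
eef_pos: [0.6334, 0.0816, 0.2354]
tool_rot: [2.399, 1.569, 0.761]
wrist_force: [-0.3, -0.4, -1.2]
width: 0.0477
```

Run:
```python
from h import *
go([.632,.0815,.136],-.068)
```

```text
t 34.75 pos [0.6334 0.0816 0.2354] rot [2.399 1.569 0.761] w 0.0477
shift tool mm [99.4 -1.5  0.3]
turn [ 0.  -0.1 -0.1] shift in turned axes mm [99.4 -1.3  0.2]
```

Call:
step_arm(steps=[0.015, -0.001, 0, 0, 0, 0, 0, 0.02, 0, 0, 0, 0, 0, 0, 0.02, 0, 0, 0, 0, 0, 0, 0.015, 0, 0, 0, 0, 0, 0, 0, 0, 0, 0, 0, 0, 0, 0, 0, 0, 0, 0, 0, 0, 0, 0, 0, 0, 0, 0, 0])

```text
t: 35.45
eef_pos: [0.6339, 0.081, 0.1677]
tool_rot: [1.804, 1.563, 0.165]
wrist_force: [0.8, -1.0, -0.9]
width: 0.0474
```

Run:
```python
from h import *
go([.632,.0815,.136],-.068)
```

```text
t 35.45 pos [0.6339 0.081  0.1677] rot [1.804 1.563 0.165] w 0.0474
shift tool mm [31.6 -2.2 -0.3]
turn [-0.  -0.1 -0.5] shift in turned axes mm [31.7 -2.  -0.3]
```

Call:
step_arm(steps=[0.01, -0.001, 0, 0, 0, -0.4, 0, 0.01, -0.001, 0, 0, 0, 0, 0, 0.006, 0, 0, 0, 0, 0, 0, 0.002, 0, 0, 0, 0, 0, 0, 0, 0, 0, 0, 0, 0, 0, 0, 0, 0, 0, 0, 0, 0])

```text
t: 36.05
eef_pos: [0.6325, 0.0813, 0.1389]
tool_rot: [2.216, 1.567, 0.577]
wrist_force: [-0.5, 0.1, -1.0]
width: 0.0478
```

Run:
```python
from h import *
go([.632,.0815,.135],-.068)
```

```text
t 36.05 pos [0.6325 0.0813 0.1389] rot [2.216 1.567 0.577] w 0.0478
shift tool mm [ 3.9 -0.5 -0.2]
turn [-0.  -0.1 -0.2] shift in turned axes mm [ 3.9 -0.5 -0.2]
```

Call:
step_arm(steps=[0.002, 0, 0, 0, 0, 0, 0, 0.0015, 0, 0, 0, 0, 0, 0, 0, 0, 0, 0, 0, 0, 0, 0, 0, 0, 0, 0, 0, 0])

```text
t: 36.45
eef_pos: [0.6328, 0.0813, 0.1357]
tool_rot: [2.097, 1.566, 0.458]
wrist_force: [1.0, -0.9, -0.9]
width: 0.0478
```

Open slowly and rise straight up.

Call:
step_arm(steps=[0.0005, 0, 0, 0, 0, 0, 0.6, 0, 0, 0, 0, 0, 0, 0.8, 0, 0, 0, 0, 0, 0, 1, 0, 0, 0, 0, 0, 0, 1, 0, 0, 0, 0, 0, 0, 1, -0.01, 0, 0, 0, 0, 0, 1, -0.02, 0, 0, 0, 0, 0, 1, -0.03, 0, 0, 0, 0, 0, 1, -0.04, 0, 0, 0, 0, 0, 1, -0.03, 0, 0, 0, 0, 0, 1, 0, 0, 0, 0, 0, 0, 1, 0, -0.02, 0, 0, 0, 0, 1, 0, -0.03, 0, 0, 0, 0, 1, 0, -0.03, 0, 0, 0, 0, 1, 0, -0.03, 0, 0, 0, 0, 1, 0, 0, 0, 0, 0, 0, 1, 0, 0, 0, 0, 0, 0, 1, 0, 0, 0, 0, 0, 0, 1])

```text
t: 38.25
eef_pos: [0.5185, 0.0885, 0.2741]
tool_rot: [1.908, 1.563, 0.268]
wrist_force: [-0.0, 0.5, -0.2]
width: 0.095
```

Run:
```python
from h import *
show()
for cam in ['top','wrist']:
    im=cams.camera(cam); save('f_'+cam,im)
    for n in ['steel_tin','salt','spice_jar','mill','jam_jar','food_tin','mug']:
        for d in nets.place_of(cam,n)[:4]:
            p=np.array(d['xyz']);q=p[:2]-[.624,-.038];c,s=np.cos(-.068),np.sin(-.068)
            if d['confidence']>.3: print(cam,n,np.round(p,3),'rack mm',np.round([1e3*(c*q[0]+s*q[1]),1e3*(-s*q[0]+c*q[1])],1),round(d['confidence'],2))
    if cam=='top': save('f_topc',cv2.resize(im[110:250,190:350],None,fx=4.5,fy=4.2,interpolation=cv2.INTER_CUBIC))
```

```text
t 38.25 pos [0.5185 0.0885 0.2741] rot [1.908 1.563 0.268] w 0.095
top steel_tin [ 0.61  -0.158  0.012] rack mm [  -5.5 -121.2] 0.48
top salt [ 0.621 -0.079  0.009] rack mm [ -0.4 -41.5] 0.63
top spice_jar [0.625 0.005 0.012] rack mm [-2.3 43.1] 0.63
top spice_jar [ 0.616 -0.158  0.012] rack mm [   0.5 -120.6] 0.55
top mill [ 0.352 -0.121  0.003] rack mm [-266.1 -101.3] 0.96
top mill [0.634 0.082 0.01 ] rack mm [  2.2 120.9] 0.79
top mill [ 0.4   -0.003  0.003] rack mm [-225.4   19.3] 0.68
top jam_jar [ 0.655 -0.376 -0.   ] rack mm [  54.  -334.8] 0.42
top jam_jar [ 0.625  0.363 -0.002] rack mm [-26.6 399.7] 0.38
top food_tin [ 0.655 -0.373 -0.003] rack mm [  53.5 -331.9] 0.56
top food_tin [ 0.614 -0.157  0.012] rack mm [  -1.4 -119.5] 0.44
top mug [ 0.434 -0.446 -0.004] rack mm [-161.6 -420.3] 0.82
wrist steel_tin [ 0.619 -0.157  0.01 ] rack mm [   3.3 -118.7] 0.67
wrist salt [ 0.622 -0.079  0.01 ] rack mm [  0.8 -40.8] 0.9
wrist spice_jar [ 0.448  0.165 -0.002] rack mm [-189.1  190.9] 0.86
wrist spice_jar [0.624 0.001 0.013] rack mm [-3.  38.6] 0.77
wrist mill [0.634 0.081 0.012] rack mm [  2.3 119.8] 0.92
wrist mill [ 0.353 -0.12  -0.   ] rack mm [-264.7  -99.9] 0.87
wrist mill [ 0.4   -0.004  0.001] rack mm [-226.2   19. ] 0.56
```

View pics/f_topc.png

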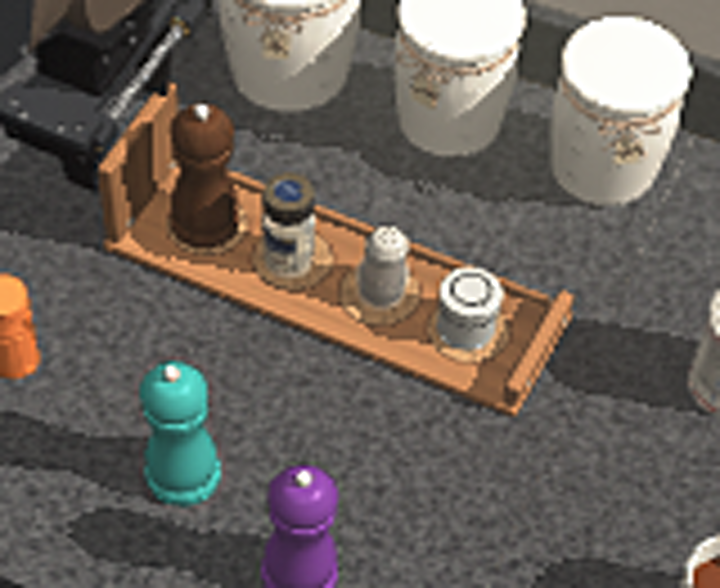

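View pics/f_wrist.png

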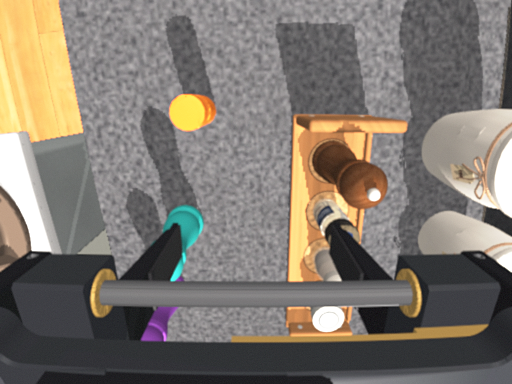

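Both views show all four upright and in order: mill, jar, salt, tin, starting from the tall panel (mill at (205,180) and tin at (470,310) in the top crop). The gripper is clear, so I'm handing in.

```bash
python3 -c "
from h import *
print(bot.finish_job())"
```

```text
the job is handed in; nothing more can be done
None
```

I stood the pepper mill, spice jar, salt shaker and steel tin on the four cork pads, in that order from the tall panel (the +y end) to the low one, and handed the job in at about 39 s. `finish_job` gives no verdict, so I don't know the official result.

**Placement:** in the last top and wrist views all four stand upright, with the open gripper well clear. The networks put each one within about 6 mm of its pad's centre, against the 13 mm allowed:

| Thing | x in rack frame, top / wrist (mm) | y in rack frame, top / wrist (mm) | Pad y (mm) |
|---|---|---|---|
| mill | 2 / 2 | 121 / 120 | 120 |
| spice jar | -2 / -3 | 43 / 39 | 40 |
| salt | 0 / 1 | -42 / -41 | -40 |
| steel tin | -6 / 3 | -121 / -119 | -120 |

**Disagreement:** the two cameras differ by about 9 mm across the row for the tin, though both readings are within tolerance. The close view taken just after I placed it showed it centred on its pad.

**Bystanders:** the jam jar, food tin and mug read within about 5 mm of their starting positions, which is roughly the networks' accuracy. The wrist-force readings I saw stayed under about 2 N.

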